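# Clear the bench scale after a resin test

### The job

Clear up after the resin test: get the three orange resin offcuts off the scale's pan and into the yellow waste bin, and put the red-handled stirring rod from its white rest into the clear soak tube, pushed fully down until its collar sits on the rim. Leave the blue test disc where it lies on the pan, and do not disturb the jars, bottle, beaker or spatula.

Things in the scene. Friction and masses are not known exactly. Their poses are not given: they have to be found in the camera images.
- balance: Bench scale, fixed. Square steel pan 270 (x) by 260 (y) mm, its flat top 60 mm above the table; a white display strip, 44 mm high, runs along its +x side to 170 mm from the centre. Origin: under the pan's centre, at table height; x, y along the pan's edges, z up. The offcuts and the disc lie on the pan.
- offcut_a: Orange resin offcut, L-shaped, about 0.09 kg: a bar 84 long, 34 wide, 28 mm high with a foot of the same height at its +x end (x 20 to 42 mm) that sticks out to y = +34 mm. Its own x runs along the bar, y across it, z up; the origin is the centre of the bar's underside (not counting the lump). Its -x half is plain and good to grip across y.
- offcut_b: Orange resin offcut, about 0.075 kg: a bar 78 long, 30 wide, 26 mm high with a lump on top near its +x end (x 16 to 36 mm, up to 40 mm high). Its own x runs along the bar, y across it, z up; the origin is the centre of the bar's underside (not counting the lump). Plain and good to grip across y from x = -30 to 12 mm.
- offcut_c: Orange resin offcut, about 0.1 kg: a bar 64 long, 42 wide, 32 mm high with a pointed +x end that reaches x = 48 mm. Its own x runs along the bar, y across it, z up; the origin is the centre of the bar's underside (not counting the lump). Good to grip across y near its middle.
- offcut_a_mid (a point): Centre of the main bar of the L-shaped offcut (14 mm above its underside).
- offcut_b_mid (a point): Centre of the main bar of the offcut with the lump on top (13 mm above its underside).
- offcut_c_mid (a point): Centre of the main bar of the offcut with the pointed end (16 mm above its underside).
- bin: Yellow open waste bin, fixed, 220 (x) by 180 (y) by 110 mm high, walls and floor 5 mm. Origin: centre of its underside, on the table; x, y along its sides, z up. It stands to the left or to the right of the scale.
- tube: Clear upright soak tube, 24 mm outside (27 mm at the lip), bore 16 mm, with a blue lip and blue marks, on a green 80 by 80 by 12 mm foot, fixed, on the other side of the scale from the bin. Origin: centre of the foot's underside, on the table; z along the bore, up.
- tube_rim (a point): Centre of the soak tube's mouth, 125 mm above the table; the bore goes 110 mm down from here; z up.
- rest: White block 70 by 70 by 60 mm high, fixed, with a hole 12.5 mm wide and 50 mm deep in the middle of its top, in which the rod stands at the start; 110 to 130 mm beyond the tube (+x). Origin: centre of its underside.
- rod: Stirring rod, 0.06 kg: steel rod 10 mm in diameter, 105 mm long, tip slightly tapered, then a red collar 28 mm in diameter, 5 mm thick, then a round red handle 18 mm in diameter, 55 mm long. Origin: on the axis at the tip; z towards the handle. It starts upright in the rest, tip 10 mm above the table. Fully down in the tube its tip is 105 mm below the rim.
- rod_grip (a point): Point on the rod's axis at the middle of the handle, 140 mm above its tip.
- disc: Blue test disc with a white centre, 60 mm in diameter, 20 mm high, on the pan among the offcuts; must stay. Origin: centre of its underside.
- jar: White jar with a blue lid, 54 mm in diameter, 75 mm high, just beyond the bin (+x). Origin: centre of its underside.
- beaker: Glass beaker, 70 mm in diameter, 85 mm high, beyond the scale. Origin: centre of its underside.
- amber_bottle: Amber bottle with a white cap, 64 mm in diameter, 130 mm high, at the far left. Origin: centre of its underside.
- white_jar: White jar with a red lid, 60 mm in diameter, 85 mm high, at the far right. Origin: centre of its underside.
- spatula: Spatula 190 mm long lying on the table beyond the scale. Origin: on its underside; it lies along its own x.
Not all that is in view belongs to the job. What is shaped like the offcut_b but black or pink is not meant.

How it is judged:
By the outcome, as a careful person would: the job done as asked, in the order asked, and still so for the second after the job is handed in, with the robot touching nothing.
It also fails if it takes over 72 s, if anything falls off the work surface, if the arm or the gripper's body presses on something with over 40 N, if the wrist force passes 120 N, or if a joint passes its speed limit or range.

### The arm

A 6-joint arm with a two-finger parallel gripper is mounted at the origin on the work surface. World frame = base frame: x ahead of the robot, y to its left, z up, the work surface at z = 0. Lengths are in mm, angles in rad, forces in N, time in s.
With the tool pointing down it reaches from about 350 to 975 mm from the base axis. Payload 7.1 kg.
Tool frame: the origin (TCP) lies midway between the tips of the shut fingers; the grasp point (between the pads) lies 19 mm behind it (ctrl.grasp_offset is the distance from the TCP to the grasp point, in mm); z points along the fingers, y is the line along which they close (so a half turn about z gives the same grasp; the last joint's range is limited). The gripper opens to 88 mm and grips with 3 to 60 N. Pads are 20 mm wide; open, the fingers measure 115 mm over their backs; the gripper's body (75 mm by 178 mm) begins 61 mm behind the grasp point.
Start: joints at [-1.2, 0.423, 1.63, -0, 1.089, -0.019], TCP at [237.518, -578.092, 200.575] pointing down, gripper open.
Joint ranges: [-3, 3], [-0.9, 2.11], [0.09, 2.58], [-1.31, 4.45], [0.11, 2.69], [-2.54, 2.54]. Speed limits (rad/s): [2.39, 2.39, 3.01, 3.14, 3.14, 3.14].

### API

Orientations are given as a rotation vector (axis times angle).
In Python, from workcell import ctrl gives the robot as it stands. The module is installed in compiled form; this text tells all that it offers.
- The arm moves only by the tool servo_tool, never from a script. Its argument "rows" is a list of rows, each a list of 7 numbers: the turn, a rotation vector about the tool's x, y, z as a fraction of full scale, then the shift along the tool's x, y, z as a fraction of full scale, then the finger opening in mm, from 0 to 87.8. A call has 1 to 10 rows; each row is the pose to reach, as a shift and turn from the pose commanded when the call began, along the tool's axes at that moment; what a row does not reach only later rows make up. Full scale, the value 1, is 20 cm for a shift and 1.5 rad for a turn. A row lasts 1/8 s, in which the tool goes at most 62.5 mm and 10.7 degrees, less where a joint would pass 70% of its speed; a pose out of reach is approached as far as the arm can. A call with a number of a shift or a turn outside -1 to 1 is refused whole. A call with a gripper value outside its range is refused whole. The fingers move at their own pace and stop on an object; the grip force is fixed at half the most. Time passes only in rows, so rows that repeat a pose let the fingers close. It gives the time, the measured TCP pose, the force, the opening and the grip force at its end, in the units of the state.
- ctrl.get_obs(): the state, without advancing time (a new reading comes with each control period).
- ctrl.get_image(name): name is "side" or "top"; returns (picture, depth): 420x560x3 uint8, red, green, blue; 420x560 float32, mm along the optical axis (not along the pixel's ray), 0 where there is no reading.
- ctrl.camera_info(name): a dict with "intrinsics" (3x3 intrinsics, pixels), "R" (3x3) and "t" (3): a world point X has camera coordinates R X + t. Camera axes: x right, y down, z forward; pixel columns grow to the right and rows downward; lengths in mm; the calibration is good to about 2 mm. A picture is of the moment at which its call begins. camera_info takes no time and is no camera call.
- ctrl.close_job(): hands the job in; it is judged then, once.
The state is a dict: "t": time; "qpos": joint angles; "qvel": joint speeds; "joint_torque": joint torques, N m; "ee_pos": TCP position; "orientation": TCP orientation; "ft_force": force on the tool from outside, world axes, zero at the start; "moment": the same for the moment, N m; "width": finger opening in mm; "grasp_force": force on a finger pad.
Only numpy, scipy, OpenCV 4.12 (cv2) and the standard library are available. Lean on these libraries where they do the work, as an engineer would, in place of code of your own. Each camera call takes 0.05 s, during which the arm holds its last target. There are 200 camera calls.

## Working session

There is one attempt and no reset: what is moved stays moved. The work goes in short steps, Python scripts to look and compute and a tool call to move; the robot and the scene stay as the last step left them, time stands still between calls to the robot, and variables do not carry over. Pictures are saved under pics/ and viewed, at most 10 in all, crops included, and the job is handed in when it is done.

Besides the shell and the picture viewer there is one more tool, called after "Emit:" as a command line: name --pt "numbers of a row" for each row, then --argument value for the rest. servo_tool: Moves the arm, as the interface text tells. Its arguments: {"type":"object","properties":{"rows":{"type":"array","items":{"type":"array","items":{"type":"number"}}}},"required":["rows"]}

```bash
mkdir -p pics
python3 - <<'E'
from workcell import ctrl
import cv2,numpy as np
for n in("top","side"):
    im,d=ctrl.get_image(n); cv2.imwrite(f"pics/{n}0.png",im[:,:,::-1]); np.save(f"{n}0.npy",d); np.save(f"{n}0im.npy",im)
    c=ctrl.camera_info(n); print(n,np.round(c["intrinsics"],1).tolist(),np.round(c["R"],3).tolist(),np.round(c["t"],1))
o=ctrl.get_obs();print(o)
E
```

```text
top [[399.1, 0.0, 281.9], [0.0, 399.1, 213.3], [0.0, 0.0, 1.0]] [[0.012, -1.0, -0.004], [-0.986, -0.011, -0.164], [0.164, 0.006, -0.987]] [   9.7  597.7 1199.4]
side [[483.8, 0.0, 280.0], [0.0, 483.8, 213.8], [0.0, 0.0, 1.0]] [[-0.734, -0.679, -0.02], [-0.449, 0.507, -0.736], [0.511, -0.531, -0.676]] [ 443.   328.2 1123.2]
{'t': 0.1, 'qpos': array([-1.20002249e+00,  4.23754104e-01,  1.63058424e+00, -2.55411082e-05,
        1.08859810e+00, -1.90050579e-02]), 'qvel': array([-2.49404606e-03, -1.50132205e-03, -2.06804357e-03, -1.02082808e-03,
        1.79827544e-03,  6.49692197e-05]), 'joint_torque': array([-3.37543115e-04, -5.45612490e+01, -2.74325430e+01,  6.45369664e-02,
        1.87649438e-02, -2.47098257e-05]), 'ee_pos': array([ 237.31643545, -577.63285509,  199.89741583]), 'orientation': array([-3.08082167e+00, -6.08157594e-01,  4.04164808e-04]), 'ft_force': array([ 0.09732251, -0.51418288, -0.2437647 ]), 'moment': array([0.04034572, 0.08463494, 0.04617069]), 'grasp_force': 0.0, 'width': 88.04706823736548}
```

View pics/top0.png

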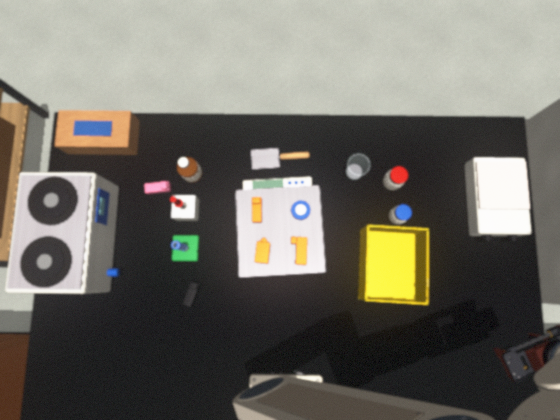

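View pics/side0.png

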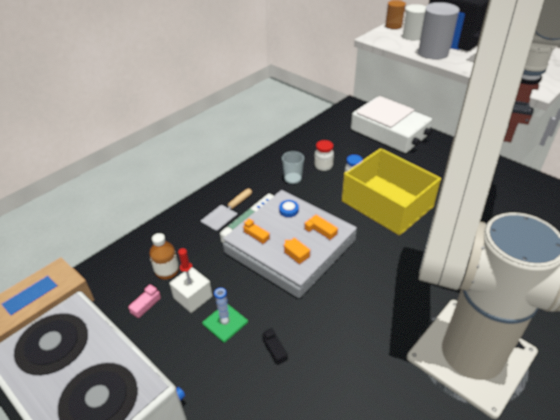

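Top view: the pan is around (281,230). Three orange pieces lie on it at (257,210), (262,250) and (300,250), with the blue disc at (301,210). The bin is at (395,265), the tube at (185,247) and the rest with the rod at (183,207).
The pieces shaped like offcut_b are pink (157,187), black (190,294) and one of the three orange ones. Only the orange one on the pan fits, so I'll confirm it in a crop.

```bash
cat > h.py <<'E'
from workcell import ctrl
import cv2,numpy as np
def cast(n,uv,z):
    c=ctrl.camera_info(n);K,R,t=map(np.array,(c["intrinsics"],c["R"],c["t"]))
    C=-R.T@t; d=R.T@np.linalg.inv(K)@np.array([uv[0],uv[1],1.]); return C+d*(z-C[2])/d[2]
def cloud(n,d):
    c=ctrl.camera_info(n);K,R,t=map(np.array,(c["intrinsics"],c["R"],c["t"]))
    v,u=np.mgrid[:420,:560]; p=np.stack([(u-K[0,2])/K[0,0]*d,(v-K[1,2])/K[1,1]*d,d],-1)
    return (p-t)@R
def proj(n,X):
    c=ctrl.camera_info(n);K,R,t=map(np.array,(c["intrinsics"],c["R"],c["t"]))
    p=K@(R@np.array(X)+t); return p[:2]/p[2]
def hsv(im): return cv2.cvtColor(im,cv2.COLOR_RGB2HSV)
def mask(im,lo,hi): return cv2.inRange(hsv(im),np.array(lo),np.array(hi))
def orange(im): return mask(im,(8,150,120),(19,255,255))
def blobs(m,a=30):
    n,l,s,c=cv2.connectedComponentsWithStats(m)
    return [(c[i],s[i],l==i) for i in range(1,n) if s[i,4]>a]
E
python3 - <<'E'
from h import *
for n in("top","side"):
    im=np.load(f"{n}0im.npy");P=cloud(n,np.load(f"{n}0.npy"))
    print(n)
    for name,m in(("or",orange(im)),("yel",mask(im,(22,150,100),(33,255,255))),("green",mask(im,(50,120,80),(75,255,255))),("red",mask(im,(0,170,120),(4,255,255))|mask(im,(174,170,120),(180,255,255))),("blue",mask(im,(100,130,80),(125,255,255)))):
        for c,s,l in blobs(m,15):
            q=P[l]; q=q[(q[:,2]>-20)]; 
            if len(q)==0 or s[4]>20000: continue
            print(name,c.round(),s[4],np.median(q,0).round(),"zmax",np.percentile(q[:,2],90).round(), end=' ')
            if name=="or":
                cn=cv2.findContours(l.astype(np.uint8),cv2.RETR_EXTERNAL,cv2.CHAIN_APPROX_NONE)[0][0][:,0]
                w=np.array([cast(n,p,88)[:2] for p in cn],np.float32); print(cv2.minAreaRect(w),end='')
            if name in("yel","green"):
                cn=np.argwhere(l)[:,::-1]; w=np.array([cast(n,p,110 if name=="yel" else 12)[:2] for p in cn],np.float32); print(cv2.minAreaRect(w),end='')
            print()
im=np.load("top0im.npy")[165:300,150:340]; a=cv2.resize(im,(770,547),interpolation=cv2.INTER_CUBIC); cv2.imwrite("pics/c1.png",a[:,:,::-1])
P=cloud("top",np.load("top0.npy")); 
for uv in((280,230),(275,205),(245,270),(315,270),(185,247),(120,350)): print(uv,P[uv[1],uv[0]].round(1))
E
```

```text
top
or [188. 169.] 170 [722. 301.  93.] zmax 104.0 ((729.3214721679688, 308.65875244140625), (45.923561096191406, 57.388179779052734), 41.86101531982422)
or [258. 207.] 60 [619.  88.  88.] zmax 101.0 ((601.9509887695312, 93.56932830810547), (70.96472930908203, 21.33478546142578), 1.1881098747253418)
yel [395. 264.] 5430 [ 443. -340.    8.] zmax 105.0 Traceback (most recent call last):
  File "<stdin>", line 14, in <module>
  File "h.py", line 4, in cast
    c=ctrl.camera_info(n);K,R,t=map(np.array,(c["intrinsics"],c["R"],c["t"]))
ValueError: time passes only in moves, steps and waits
```

```bash
cat > h.py <<'E'
from workcell import ctrl
import cv2,numpy as np
from functools import lru_cache
@lru_cache
def cam(n):
    c=ctrl.camera_info(n); return tuple(np.array(c[k]) for k in("intrinsics","R","t"))
def cast(n,uv,z):
    """pixels (N,2) -> world points on the plane z"""
    K,R,t=cam(n);uv=np.atleast_2d(uv).astype(float)
    C=-R.T@t; d=np.c_[uv,np.ones(len(uv))]@np.linalg.inv(K).T@R; return C+d*((z-C[2])/d[:,2:])
def cloud(n,d):
    K,R,t=cam(n)
    v,u=np.mgrid[:420,:560]; p=np.stack([(u-K[0,2])/K[0,0]*d,(v-K[1,2])/K[1,1]*d,d],-1)
    return (p-t)@R
def proj(n,X):
    K,R,t=cam(n)
    p=K@(R@np.array(X)+t); return p[:2]/p[2]
def mask(im,lo,hi): return cv2.inRange(cv2.cvtColor(im,cv2.COLOR_RGB2HSV),np.array(lo),np.array(hi))
def orange(im): return mask(im,(8,150,120),(22,255,255))
def blobs(m,a=30):
    n,l,s,c=cv2.connectedComponentsWithStats(m)
    return [(c[i],s[i],l==i) for i in range(1,n) if s[i,4]>a]
def rect(w):
    (x,y),(a,b),g=cv2.minAreaRect(w[:,:2].astype(np.float32)); return [round(float(v),1) for v in (x,y,a,b,g)]
E
python3 - <<'E'
from h import *
for n in("top","side"):
    im=np.load(f"{n}0im.npy");P=cloud(n,np.load(f"{n}0.npy"))
    print(n)
    for name,m in(("or",orange(im)),("yel",mask(im,(23,150,100),(33,255,255))),("green",mask(im,(50,120,80),(75,255,255))),("red",mask(im,(0,170,120),(4,255,255))|mask(im,(174,170,120),(180,255,255))),("blue",mask(im,(100,130,80),(125,255,255)))):
        for c,s,l in blobs(m,15):
            q=P[l]; q=q[(q[:,2]>-20)]
            if len(q)==0 or s[4]>20000: continue
            z={"or":88,"yel":110,"green":12}.get(name,0)
            print(name,c.round(),s[4],np.median(q,0).round(),"z90",np.percentile(q[:,2],90).round(),rect(cast(n,np.argwhere(l)[:,::-1],z)) if z else '')
im=np.load("top0im.npy")[165:300,150:340]; a=cv2.resize(im,(770,547),interpolation=cv2.INTER_CUBIC); cv2.imwrite("pics/c1.png",a[:,:,::-1])
P=cloud("top",np.load("top0.npy"))
for uv in((280,230),(275,205),(245,270),(315,270),(185,247),(120,350)): print(uv,P[uv[1],uv[0]].round(1))
E
```

```text
top
or [188. 169.] 170 [722. 301.  93.] z90 104.0 [729.3, 308.7, 45.9, 57.4, 41.9]
or [256. 209.] 189 [602.  94.  87.] z90 101.0 [602.0, 93.6, 71.1, 21.4, 1.2]
or [300. 244.] 138 [504. -37.  89.] z90 92.0 [486.6, -34.5, 65.3, 39.0, 0.1]
or [263. 247.] 132 [491.  73.  92.] z90 95.0 [479.4, 72.9, 65.6, 32.9, 1.0]
yel [395. 264.] 5390 [ 443. -340.    8.] z90 105.0 [443.4, -311.9, 203.2, 227.1, 87.1]
yel [262. 255.] 99 [461.  71.  92.] z90 96.0 [468.3, 74.5, 29.6, 44.5, 86.3]
yel [301. 255.] 108 [466. -42.  88.] z90 91.0 [467.3, -39.7, 46.8, 20.4, 0.2]
green [186. 249.] 571 [479. 316.  12.] z90 16.0 [488.5, 324.7, 82.7, 85.3, 0.6]
red [399. 174.] 239 [ 719. -343.   85.] z90 88.0 
red [173. 199.] 27 [613. 326. 175.] z90 179.0 
blue [ 93. 128.] 428 [860. 618.  82.] z90 86.0 
blue [100. 204.] 79 [602. 548. 146.] z90 153.0 
blue [300. 210.] 92 [598. -39.  81.] z90 83.0 
blue [404. 212.] 214 [ 604. -357.   75.] z90 78.0 
blue [113. 272.] 93 [409. 532.  49.] z90 53.0 
side
or [396.  13.] 301 [ 1137. -1420.   118.] z90 153.0 [1171.3, -1485.8, 77.6, 358.8, 33.4]
or [321. 227.] 399 [480. -30.  87
[... 325 characters left out ...]
5.0 [420.9, -271.8, 288.2, 277.6, 87.4]
green [225. 324.] 816 [478. 336.  12.] z90 15.0 [487.9, 325.7, 87.0, 85.2, 0.0]
red [324. 145.] 161 [ 715. -341.   86.] z90 89.0 
red [184. 260.] 177 [610. 327. 144.] z90 175.0 
blue [458.  30.] 229 [  799. -1397.   127.] z90 191.0 
blue [353. 159.] 141 [ 606. -357.   75.] z90 79.0 
blue [288. 211.] 127 [590. -23.  79.] z90 83.0 
blue [ 29. 295.] 642 [857. 622.  83.] z90 85.0 
blue [220. 295.] 39 [481. 325. 121.] z90 126.0 
blue [180. 393.] 68 [403. 523.  49.] z90 54.0 
(280, 230) [543.3  21.7  61. ]
(275, 205) [621.5  38.2  60.2]
(245, 270) [420.2 126.3  59.2]
(315, 270) [422.6 -85.9  59.7]
(185, 247) [488.5 314.2  50.8]
(120, 350) [173.  510.5   1.6]
```

View pics/c1.png

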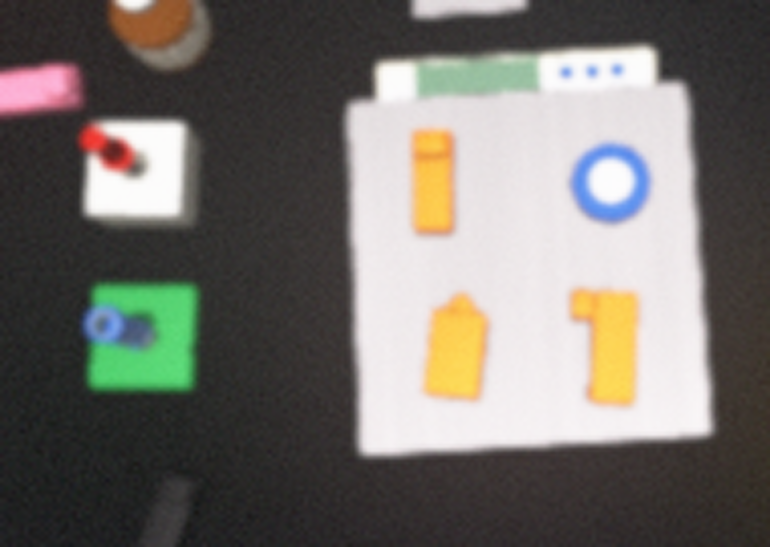

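The crop confirms it. B, with the lump at its far end, is upper left, C (pointed) is lower left, and A (L with its foot towards +y) is lower right. Pink and black are outside the pan. Next I'll refine the poses.

Run:
```python
from h import *
im=np.load("top0im.npy");P=cloud("top",np.load("top0.npy"))
m=mask(im,(8,120,110),(33,255,255))
for c,s,l in blobs(m,100):
    uv=np.argwhere(l)[:,::-1]
    if 240<c[0]<325 and 180<c[1]<275:
        h={1:92}.get(0); k='A' if c[0]>285 else ('B' if c[1]<230 else 'C'); h={'A':88,'B':86,'C':92}[k]
        cn=cv2.findContours(cv2.resize(l.astype(np.uint8)*255,None,fx=1,fy=1),cv2.RETR_EXTERNAL,cv2.CHAIN_APPROX_NONE)[0][0][:,0]
        w=cast("top",cn,h)
        q=P[l]; t=q[q[:,2]>h-8]
        print(k,c.round(1),'rect',rect(w),'x',w[:,0].min().round(),w[:,0].max().round(),'y',w[:,1].min().round(),w[:,1].max().round(),'depthtop',rect(t),'pca')
        for f in np.arange(w[:,0].min()+6,w[:,0].max(),12):
            r=cast("top",uv,h); r=r[abs(r[:,0]-f)<4]; print('  x%.0f y %.0f..%.0f'%(f,r[:,1].min(),r[:,1].max()))
# bin rim
q=P.reshape(-1,3); s=q[(q[:,2]>100)&(q[:,2]<118)&(abs(q[:,0]-445)<140)&(abs(q[:,1]+320)<130)]; print('bin rim',len(s),rect(s), 'y',np.percentile(s[:,1],[1,99]),'x',np.percentile(s[:,0],[1,99]))
s=q[(q[:,2]>54)&(q[:,2]<66)&(abs(q[:,0]-620)<60)&(abs(q[:,1]-320)<60)]; print('rest top',rect(s))
for n in("top","side"):
    i2=np.load(f"{n}0im.npy");Q=cloud(n,np.load(f"{n}0.npy")).reshape(-1,3)
    r=Q[(Q[:,2]>85)&(Q[:,2]<200)&(abs(Q[:,0]-615)<45)&(abs(Q[:,1]-325)<40)]; print(n,'rod',len(r),np.median(r,0).round(1),r[:,2].max())
    r=Q[(Q[:,2]>100)&(Q[:,2]<140)&(abs(Q[:,0]-485)<45)&(abs(Q[:,1]-325)<40)]; print(n,'tube',len(r),np.median(r,0).round(1),r.max(0))
s=q[(q[:,2]>57)&(q[:,2]<64)&(abs(q[:,0]-530)<170)&(abs(q[:,1]-20)<170)];print('pan',rect(s))
```

```text
B [256.3 209. ] rect [603.8, 95.3, 74.3, 24.5, 1.2] x 567.0 641.0 y 82.0 108.0 depthtop [602.5, 95.0, 71.9, 24.9, 1.2] pca
  x573 y 82..104
  x585 y 83..104
  x597 y 83..104
  x609 y 83..108
  x621 y 83..108
  x633 y 84..108
A [299.9 249. ] rect [479.3, -34.5, 80.4, 45.0, 0.1] x 439.0 520.0 y -57.0 -12.0 depthtop [479.4, -34.8, 80.8, 45.2, 0.5] pca
  x445 y -54..-27
  x457 y -54..-27
  x469 y -54..-27
  x481 y -57..-27
  x493 y -57..-27
  x505 y -57..-12
  x517 y -57..-12
C [262.1 251. ] rect [479.1, 73.6, 38.1, 72.1, 83.8] x 443.0 515.0 y 53.0 95.0 depthtop [444.9, 61.8, 136.8, 56.2, 23.3] pca
  x449 y 59..94
  x461 y 56..95
  x473 y 56..92
  x485 y 53..92
  x497 y 54..90
  x509 y 63..84
bin rim 624 [442.0, -318.7, 180.7, 220.1, 87.0] y [-411.39246572 -224.62761793] x [329.31344684 554.14477134]
rest top [613.0, 326.3, 69.3, 71.3, 0.7]
top rod 96 [610.7 321.4 144.6] 179.57896403326748
top tube 65 [489.2 324.3 123.5] [500.483669   337.43614841 131.1478456 ]
side rod 209 [609.1 326.8 139.5] 178.9086449240235
side tube 146 [485.2 324.8 121.2] [501.55374252 336.75897881 129.38014348]
pan [542.8, 24.7, 270.2, 259.8, 4.0]
```

Emit:
servo_tool --pt "0 0 0.13 0 0 -0.4 87" --pt "0 0 0.26 0 0 -0.4 87" --pt "0 0 0.26 0 0 -0.4 87" --pt "0 0 0.26 0 0 -0.4 87"

```text
t: 0.6
ee_pos: [237.2, -577.3, 279.0]
orientation: [-3.139, -0.005, 0.001]
ft_force: [0.0, 0.6, -0.2]
width: 86.6
grasp_force: 0.0
```

Emit:
servo_tool --pt "0 0 0 0.19 -0.45 0 70" --pt "0 0 0 0.38 -0.9 0 70" --pt "0 0 0 0.38 -0.9 0 70" --pt "0 0 0 0.38 -0.9 0 70"

```text
t: 1.1
ee_pos: [313.8, -394.3, 279.0]
orientation: [-3.139, -0.009, 0.003]
ft_force: [-0.3, -0.3, -0.3]
width: 70.2
grasp_force: 0.0
```

Emit:
servo_tool --pt "0 0 0 0.19 -0.45 0 70" --pt "0 0 0 0.38 -0.9 0 70" --pt "0 0 0 0.38 -0.9 0 70" --pt "0 0 0 0.38 -0.9 0 70"

```text
t: 1.6
ee_pos: [390.1, -215.7, 279.6]
orientation: [-3.14, -0.009, 0.002]
ft_force: [-1.1, -1.0, -0.2]
width: 70.1
grasp_force: 0.0
```

Emit:
servo_tool --pt "0 0 0 0.19 -0.44 0.1 70" --pt "0 0 0 0.38 -0.88 0.3 70" --pt "0 0 0 0.38 -0.88 0.6 70" --pt "0 0 0 0.38 -0.88 0.6 70" --pt "0 0 0 0.38 -0.88 0.6 70"

```text
t: 2.22
ee_pos: [463.9, -41.8, 157.5]
orientation: [-3.141, -0.005, 0.011]
ft_force: [-0.2, -0.5, -0.3]
width: 69.9
grasp_force: 0.0
```

Run:
```python
from h import *
im,d=ctrl.get_image("side"); c=im[130:330,180:440]; cv2.imwrite("pics/s1.png",cv2.resize(c,(780,600),interpolation=cv2.INTER_CUBIC)[:,:,::-1])
o=ctrl.get_obs(); print(o['ee_pos'].round(1),o['orientation'].round(3))
```

```text
[464.8 -42.7 159.2] [ 3.142e+00  3.000e-03 -6.000e-03]
```

View pics/s1.png

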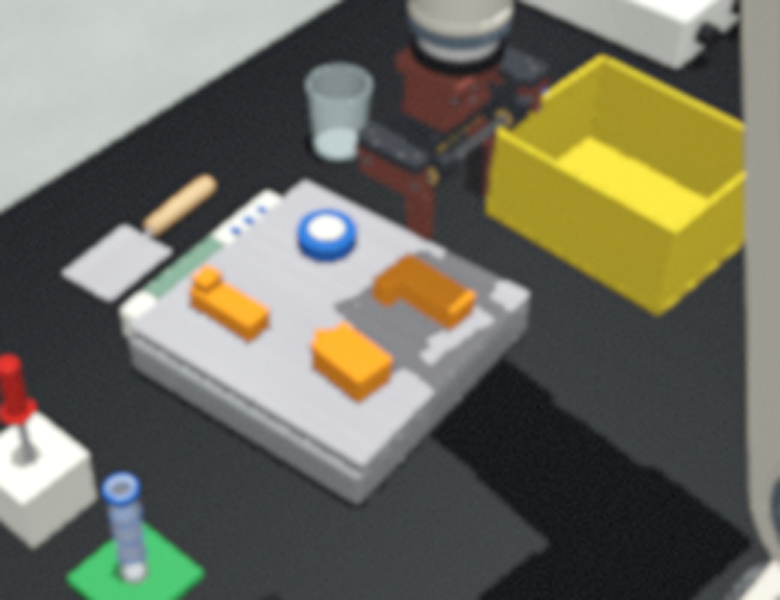

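The crop shows the fingers straddling A (around 420,290), with the other pieces clear. Going down to grip.

Emit:
servo_tool --pt "0 0 0 0 0 0.25 66" --pt "0 0 0 0 0 0.4 66" --pt "0 0 0 0 0 0.475 66" --pt "0 0 0 0 0 0.475 66" --pt "0 0 0 0 0 0.475 20" --pt "0 0 0 0 0 0.475 20" --pt "0 0 0 0 0 0.475 20" --pt "0 0 0 0 0 0.475 20" --pt "0 0 0 0 0 0.475 20"

```text
t: 3.4
ee_pos: [466.4, -42.1, 66.2]
orientation: [3.141, 0.0, 0.002]
ft_force: [-0.9, 0.3, 6.2]
width: 21.2
grasp_force: 2.9
```

Run:
```python
from h import *
a,_=ctrl.get_image("side"); b,_=ctrl.get_image("top")
cv2.imwrite("pics/s2.png",np.hstack([cv2.resize(x,(400,400),interpolation=cv2.INTER_CUBIC) for x in(a[170:290,240:360],b[180:300,220:340])])[:,:,::-1])
o=ctrl.get_obs(); print(o['ee_pos'].round(1),o['width'],o['grasp_force'],o['ft_force'])
```

```text
[466.4 -42.1  66.3] 20.59886242469666 2.952800723724067 [0.2365264  0.0957875  6.37724839]
```

View pics/s2.png

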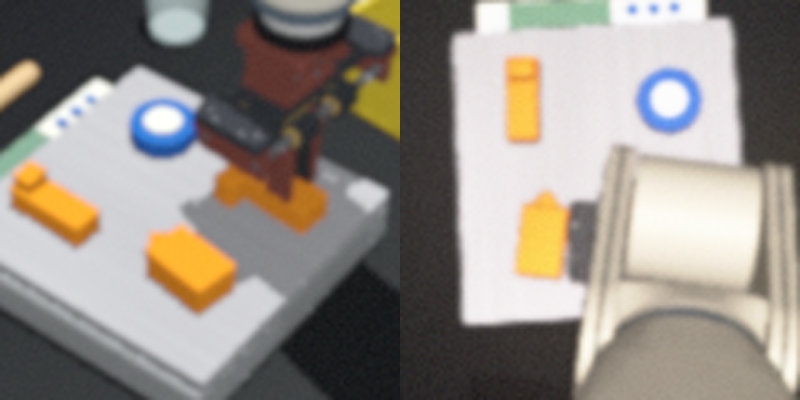

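Run:
```python
from h import *
a,d=ctrl.get_image("side");P=cloud("side",d)
for u,v in((325,222),(325,226),(325,228),(325,230),(325,232),(325,236),(315,226),(333,233),(322,236)): print(u,v,P[v,u].round(0),a[v,u])
for z in(66,75,88): print(z,cast("side",(325.5,228.5),z).round(0))
# fingers and body points
q=P.reshape(-1,3);s=q[(abs(q[:,0]-466)<40)&(abs(q[:,1]+42)<70)&(q[:,2]>62)&(q[:,2]<135)]
for z in range(62,135,6):
    r=s[(s[:,2]>=z)&(s[:,2]<z+6)&(abs(s[:,0]-462)<14)]; 
    if len(r): print(z,len(r),'y',r[:,1].min().round(),np.median(r[:,1]).round(),r[:,1].max().round(),'x',r[:,0].min().round(),r[:,0].max().round())
o=ctrl.get_obs();print(ctrl.grasp_offset,o['qpos'].round(3))
```

```text
325 222 [459. -24. 120.] [92 53 47]
325 226 [459. -24. 105.] [93 54 48]
325 228 [458. -23.  99.] [104  58  48]
325 230 [461. -29.  85.] [155  93  37]
325 232 [462. -30.  76.] [174 107  28]
325 236 [458. -25.  67.] [169 113  70]
315 226 [495. -26.  80.] [175 107  28]
333 233 [437. -33.  86.] [180 111  29]
322 236 [467. -24.  62.] [145 129 125]
66 [[475. -50.  66.]]
75 [[470. -42.  75.]]
88 [[462. -32.  88.]]
62 79 y -112.0 -17.0 28.0 x 449.0 476.0
68 13 y -30.0 -27.0 -25.0 x 452.0 475.0
74 10 y -30.0 -27.0 -25.0 x 452.0 475.0
80 16 y -41.0 -28.0 -24.0 x 450.0 475.0
86 49 y -59.0 -45.0 -24.0 x 449.0 476.0
92 19 y -60.0 -28.0 -23.0 x 454.0 474.0
98 26 y -64.0 -42.0 -23.0 x 453.0 473.0
104 19 y -64.0 -31.0 -24.0 x 454.0 473.0
110 29 y -61.0 -52.0 -23.0 x 452.0 475.0
116 18 y -62.0 -52.0 -22.0 x 453.0 473.0
122 22 y -60.0 -27.0 -22.0 x 452.0 473.0
128 15 y -65.0 -24.0 -20.0 x 454.0 469.0
134 4 y -59.0 -27.0 -20.0 x 454.0 460.0
18.700000000000003 [-0.115  0.418  2.057  0.     0.665  1.455]
```

The near finger's tip sits on top of the bar at z≈90, although the TCP reads 66. I'll raise, open, and measure where the tips really are.

Emit:
servo_tool --pt "0 0 0 0 0 -0.2 20" --pt "0 0 0 0 0 -0.4 20" --pt "0 0 0 0 0 -0.4 20" --pt "0 0 0 0 0 -0.4 20"

```text
t: 4.05
ee_pos: [465.2, -42.0, 145.2]
orientation: [-3.142, 0.0, 0.001]
ft_force: [-0.3, -0.2, -0.3]
width: 19.8
grasp_force: 0.0
```

```bash
cat > tips.py <<'E'
from h import *
a,d=ctrl.get_image("side");P=cloud("side",d);o=ctrl.get_obs();e=o['ee_pos'];print(e.round(1),'w',round(o['width'],1),'f',o['ft_force'].round(1),round(o['grasp_force'],1))
hs=cv2.cvtColor(a,cv2.COLOR_RGB2HSV); red=((hs[...,0]<7)|(hs[...,0]>172))&(hs[...,1]>80)&(hs[...,2]<150)
r=P[red]; r=r[(abs(r[:,0]-e[0])<40)&(abs(r[:,1]-e[1])<75)&(r[:,2]<e[2]+60)]
for z in range(int(e[2])-6,int(e[2])+60,6):
    k=r[(r[:,2]>=z)&(r[:,2]<z+6)]
    if len(k): print(z,len(k),'x',k[:,0].min().round(),k[:,0].max().round(),'y',np.percentile(k[:,1],[0,25,75,100]).round())
E
python3 tips.py
python3 - <<'E'
from h import *
a,_=ctrl.get_image("side")
cv2.imwrite("pics/s3.png",cv2.resize(a[130:270,260:400],(600,600),interpolation=cv2.INTER_CUBIC)[:,:,::-1])
E
```

```text
[464.8 -42.  144.7] w 20.1 f [-0.1  0.5 -0.9] 0.0
168 9 x 454.0 472.0 y [-55. -27. -25. -24.]
174 19 x 453.0 475.0 y [-58. -30. -24. -20.]
180 20 x 452.0 476.0 y [-58. -28. -25. -23.]
186 14 x 453.0 469.0 y [-58. -54. -25. -23.]
192 19 x 451.0 471.0 y [-63. -32. -24. -22.]
198 16 x 453.0 471.0 y [-57. -53. -24. -21.]
```

View pics/s3.png

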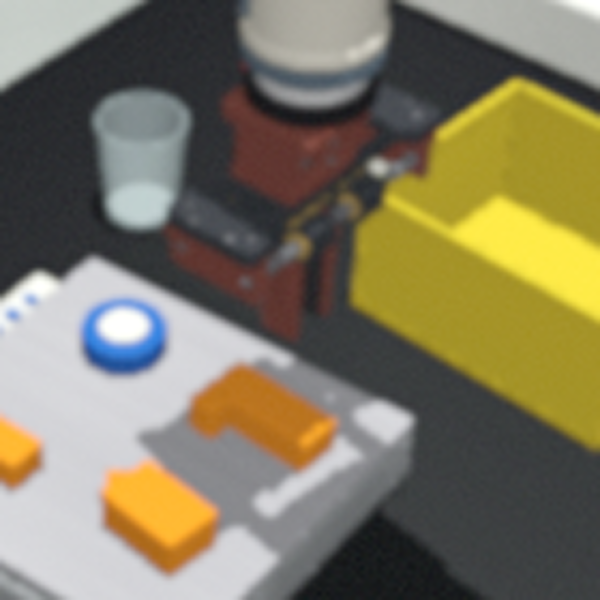

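The tips really sit about 22 mm above the reported TCP: 167 against 145 here, and 88 against 66 on the bar. The picture shows A undisturbed and the fingers directly above it. I'll apply that offset and regrip lower.

Emit:
servo_tool --pt "0 0 0 0 0 0.0 66" --pt "0 0 0 0 0 0.25 66" --pt "0 0 0 0 0 0.4 66" --pt "0 0 0 0 0 0.46 66" --pt "0 0 0 0 0 0.5 66" --pt "0 0 0 0 0 0.5 66"

```text
t: 4.9
ee_pos: [465.8, -42.2, 45.7]
orientation: [3.142, -0.0, 0.0]
ft_force: [0.7, 0.1, -0.2]
width: 65.5
grasp_force: 0.0
```

Emit:
servo_tool --pt "0 0 0 0 0 0 20" --pt "0 0 0 0 0 0 20" --pt "0 0 0 0 0 0 20" --pt "0 0 0 0 0 0 20" --pt "0 0 0 0 0 0 20"

```text
t: 5.52
ee_pos: [465.9, -42.2, 45.9]
orientation: [3.142, -0.0, 0.001]
ft_force: [-1.1, 0.6, 6.0]
width: 33.9
grasp_force: 29.7
```

Emit:
servo_tool --pt "0 0 0 0 0 -0.15 20" --pt "0 0 0 0 0 -0.4 20" --pt "0 0 0 0 0 -0.6 20" --pt "0 0 0 0 0.2 -0.6 20" --pt "0 0 0 0 0.45 -0.6 20" --pt "0 0 0 0 0.7 -0.6 20" --pt "0 0 0 0 0.7 -0.6 20"

```text
t: 6.4
ee_pos: [465.5, -184.8, 165.4]
orientation: [3.141, -0.007, 0.001]
ft_force: [0.0, 0.4, -0.9]
width: 33.9
grasp_force: 29.7
```

Emit:
servo_tool --pt "0 0 0 -0.1 0.25 0 20" --pt "0 0 0 -0.18 0.5 0 20" --pt "0 0 0 -0.18 0.69 0.1 20" --pt "0 0 0 -0.18 0.69 0.3 20" --pt "0 0 0 -0.18 0.69 0.57 20" --pt "0 0 0 -0.18 0.69 0.57 20" --pt "0 0 0 -0.18 0.69 0.57 20"

```text
t: 7.28
ee_pos: [430.3, -319.9, 52.7]
orientation: [3.141, 0.001, 0.001]
ft_force: [0.4, -0.1, -0.4]
width: 33.7
grasp_force: 29.7
```

Emit:
servo_tool --pt "0 0 0 0 0 0 66" --pt "0 0 0 0 0 0 66" --pt "0 0 0 0 0 0 66" --pt "0 0 0 0 0 -0.3 66" --pt "0 0 0 0 0 -0.6 66" --pt "0 0 0 0 -0.2 -0.6 66" --pt "0 0 0 0 -0.5 -0.6 66" --pt "0 0 0 0 -0.8 -0.6 66" --pt "0 0 0 0 -0.8 -0.6 66"

```text
t: 8.4
ee_pos: [428.9, -157.0, 171.9]
orientation: [-3.141, -0.007, 0.001]
ft_force: [0.5, -0.7, -0.2]
width: 65.6
grasp_force: 0.0
```

Emit:
servo_tool --pt "0 0 0 0.1 -0.3 0 75" --pt "0 0 0 0.21 -0.6 0 75" --pt "0 0 0 0.21 -0.9 0 75" --pt "0 0 0 0.21 -0.9 0 75" --pt "0 0 0 0.21 -0.9 0 75"

```text
t: 9.02
ee_pos: [472.0, 19.1, 171.7]
orientation: [3.141, 0.0, 0.001]
ft_force: [-0.3, -0.4, 0.4]
width: 74.8
grasp_force: 0.0
```

Emit:
servo_tool --pt "0 0 0.04 0 -0.26 0 75" --pt "0 0 0.07 0 -0.26 0.2 75" --pt "0 0 0.07 0 -0.26 0.3 75" --pt "0 0 0.07 0 -0.26 0.3 75"

```text
t: 9.52
ee_pos: [470.9, 69.9, 110.5]
orientation: [3.136, -0.169, -0.005]
ft_force: [0.3, 0.5, 1.0]
width: 74.7
grasp_force: 0.0
```

```bash
python3 - <<'E'
from h import *
a,d=ctrl.get_image("side"); P=cloud("side",d); e=ctrl.get_obs()['ee_pos']; print(e.round(1))
for c,s,l in blobs(mask(a,(8,120,90),(22,255,255)),60):
    q=P[l]; print(c.round(),s[4],np.median(q,0).round(),rect(q[q[:,2]>80]) if (q[:,2]>80).sum()>5 else '', q[:,1].min().round(),q[:,1].max().round())
E
python3 tips.py | head -8
```

```text
[471.7  70.2 111.4]
[389. 194.] 110 [ 438. -325.   34.] [399.3, -235.1, 5.9, 61.8, 87.2] -336.0 -231.0
[256. 231.] 323 [601. 103.  86.] [251.8, 391.8, 63.1, 977.1, 49.8] 80.0 731.0
[297. 250.] 436 [466.  85.  91.] [184.3, 379.5, 67.4, 903.1, 43.4] 52.0 731.0
[162. 253.] 382 [721. 324.  89.] [726.7, 318.7, 60.6, 45.6, 65.4] 282.0 346.0
[472.3  70.5 112.1] w 75.4 f [ 0.1 -0.2  0. ] 0.0
136 2 x 467.0 478.0 y [114. 114. 114. 114.]
142 10 x 457.0 481.0 y [ 33. 114. 115. 117.]
148 9 x 459.0 481.0 y [ 32. 113. 114. 117.]
154 12 x 458.0 480.0 y [ 32. 113. 115. 116.]
160 7 x 460.0 480.0 y [ 31. 114. 116. 117.]
166 10 x 457.0 478.0 y [ 29.  52. 116. 117.]
```

Emit:
servo_tool --pt "0 0 0 0 -0.02 0.1 75" --pt "0 0 0 0 -0.02 0.25 75" --pt "0 0 0 0 -0.02 0.32 75" --pt "0 0 0 0 -0.02 0.32 75" --pt "0 0 0 0 -0.02 0.32 25" --pt "0 0 0 0 -0.02 0.32 25" --pt "0 0 0 0 -0.02 0.32 25" --pt "0 0 0 0 -0.02 0.32 25" --pt "0 0 0 0 -0.02 0.32 25"

```text
t: 10.75
ee_pos: [472.3, 75.9, 47.9]
orientation: [-3.137, 0.165, -0.001]
ft_force: [-2.7, -0.4, 6.1]
width: 41.7
grasp_force: 30.0
```

Emit:
servo_tool --pt "0 0 0 0 0 -0.15 25" --pt "0 0 0 0 0 -0.4 25" --pt "0 0 -0.03 0 0 -0.65 25" --pt "0 0 -0.07 0 0 -0.65 25" --pt "0 0 -0.07 0 0 -0.65 25"

```text
t: 11.38
ee_pos: [472.0, 75.9, 177.9]
orientation: [-3.141, 0.001, -0.001]
ft_force: [0.1, -1.3, -1.7]
width: 41.5
grasp_force: 30.0
```

Emit:
servo_tool --pt "0 0 0 0 0.25 0 25" --pt "0 0 0 0 0.5 0 25" --pt "0 0 0 0 0.75 0 25" --pt "0 0 0 0 1 0 25"

```text
t: 11.88
ee_pos: [471.1, -125.5, 176.5]
orientation: [-3.141, 0.002, 0.003]
ft_force: [0.8, -0.7, -0.6]
width: 41.7
grasp_force: 30.0
```

Emit:
servo_tool --pt "0 0 0 -0.1 0.25 0 25" --pt "0 0 0 -0.2 0.5 0 25" --pt "0 0 0 -0.2 0.75 0 25" --pt "0 0 0 -0.2 1 0 25" --pt "0 0 0 -0.2 1 0 25"

```text
t: 12.5
ee_pos: [431.4, -326.7, 176.4]
orientation: [-3.141, 0.008, 0.002]
ft_force: [1.0, 0.8, -1.2]
width: 42.1
grasp_force: 30.0
```

Emit:
servo_tool --pt "0 0 0 0 0.11 0.2 25" --pt "0 0 0 0 0.11 0.4 25" --pt "0 0 0 0 0.11 0.56 25" --pt "0 0 0 0 0.11 0.56 25" --pt "0 0 0 0 0.11 0.56 54" --pt "0 0 0 0 0.11 0.56 54" --pt "0 0 0 0 0.11 0.56 54" --pt "0 0 0 0 0.11 0.3 54" --pt "0 0 0 0 0.11 0 54" --pt "0 0 0 0 0.11 0 54"

```text
t: 13.75
ee_pos: [434.8, -348.5, 183.1]
orientation: [3.135, -0.001, 0.013]
ft_force: [0.0, 0.3, -0.0]
width: 54.0
grasp_force: 0.0
```

Emit:
servo_tool --pt "0 0 0 0.1 -0.25 0 60" --pt "0 0 0 0.2 -0.5 0 60" --pt "0 0 0 0.3 -0.75 0 60" --pt "0 0 0 0.4 -1 0 60" --pt "0 0 0 0.4 -1 0 60"

```text
t: 14.38
ee_pos: [512.5, -143.2, 177.1]
orientation: [-3.141, -0.007, 0.001]
ft_force: [-0.3, -0.3, -0.1]
width: 60.0
grasp_force: 0.0
```

Emit:
servo_tool --pt "0 0 0 0.1 -0.25 0 60" --pt "0 0 0 0.2 -0.5 0 60" --pt "0 0 0 0.3 -0.75 0 60" --pt "0 0 0 0.42 -1 0 60" --pt "0 0 0 0.42 -1 0 60"

```text
t: 15.0
ee_pos: [597.0, 55.6, 177.1]
orientation: [-3.141, -0.005, -0.001]
ft_force: [-1.2, -0.3, 0.3]
width: 60.1
grasp_force: 0.0
```

Run:
```python
from h import *
a,d=ctrl.get_image("side"); P=cloud("side",d); e=ctrl.get_obs()['ee_pos']; print(e.round(1))
for c,s,l in blobs(mask(a,(8,120,90),(22,255,255)),60):
    q=P[l];q=q[q[:,1]<200]; print(c.round(),s[4],np.median(q,0).round() if len(q) else '')
```

```text
[595.9  53.9 176.9]
[399. 190.] 479 [ 430. -371.   35.]
[256. 231.] 341 [600. 102.  86.]
[162. 253.] 381
```

Emit:
servo_tool --pt "0 0 0 0 -0.2 0.1 64" --pt "0 0 0 0 -0.2 0.35 64" --pt "0 0 0 0 -0.2 0.55 64" --pt "0 0 0 0 -0.2 0.65 64" --pt "0 0 0 0 -0.2 0.65 64" --pt "0 0 0 0 -0.2 0.65 18" --pt "0 0 0 0 -0.2 0.65 18" --pt "0 0 0 0 -0.2 0.65 18" --pt "0 0 0 0 -0.2 0.65 18" --pt "0 0 0 0 -0.2 0.65 18"

```text
t: 16.3
ee_pos: [596.4, 94.0, 48.3]
orientation: [-3.141, 0.0, -0.001]
ft_force: [-0.9, -1.1, 5.7]
width: 29.6
grasp_force: 29.7
```

Emit:
servo_tool --pt "0 0 0 0 0 -0.15 18" --pt "0 0 0 0 0 -0.4 18" --pt "0 0 0 0 0 -0.65 18" --pt "0 0 0 -0.1 0.2 -0.65 18" --pt "0 0 0 -0.2 0.45 -0.65 18" --pt "0 0 0 -0.3 0.7 -0.65 18" --pt "0 0 0 -0.4 0.95 -0.65 18" --pt "0 0 0 -0.4 0.95 -0.65 18"

```text
t: 17.3
ee_pos: [514.5, -98.7, 177.5]
orientation: [3.141, -0.007, -0.001]
ft_force: [0.4, 0.5, -0.8]
width: 30.1
grasp_force: 29.7
```

Emit:
servo_tool --pt "0 0 0 -0.1 0.25 0 18" --pt "0 0 0 -0.2 0.5 0 18" --pt "0 0 0 -0.3 0.75 0 18" --pt "0 0 0 -0.42 0.98 0 18" --pt "0 0 0 -0.42 0.98 0 18" --pt "0 0 0 -0.42 0.98 0.2 18" --pt "0 0 0 -0.42 0.98 0.45 18" --pt "0 0 0 -0.42 0.98 0.58 18" --pt "0 0 0 -0.42 0.98 0.58 18"

```text
t: 18.42
ee_pos: [431.5, -289.9, 59.8]
orientation: [-3.139, -0.002, 0.006]
ft_force: [-0.9, -0.6, -0.8]
width: 30.2
grasp_force: 29.7
```

Emit:
servo_tool --pt "0 0 0 0 0 0 50" --pt "0 0 0 0 0 0 50" --pt "0 0 0 0 0 0 50" --pt "0 0 0 0 0 -0.3 50" --pt "0 0 0 0 0 -0.6 50" --pt "0 0 0 0.05 -0.2 -0.75 50" --pt "0 0 0 0.15 -0.45 -0.75 60" --pt "0 0 0 0.25 -0.75 -0.75 60" --pt "0 0 0 0.3 -1 -0.75 60" --pt "0 0 0 0.3 -1 -0.75 60"

```text
t: 19.68
ee_pos: [492.5, -89.4, 212.3]
orientation: [-3.141, -0.007, -0.002]
ft_force: [-0.5, 0.4, 0.1]
width: 60.0
grasp_force: 0.0
```

Emit:
servo_tool --pt "0 0 0 0.1 -0.25 0 60" --pt "0 0 0 0.2 -0.5 0 60" --pt "0 0 0 0.3 -0.75 0 60" --pt "0 0 0 0.3 -1 0 60" --pt "0 0 0 0.3 -1 0 60"

```text
t: 20.3
ee_pos: [552.3, 109.5, 211.8]
orientation: [-3.141, -0.004, -0.001]
ft_force: [-0.1, -0.6, 0.6]
width: 60.0
grasp_force: 0.0
```

Emit:
servo_tool --pt "0 0 0 0.1 -0.25 0 60" --pt "0 0 0 0.2 -0.5 0 60" --pt "0 0 0 0.29 -0.75 0 60" --pt "0 0 0 0.29 -0.9 0 60" --pt "0 0 0 0.29 -0.9 0 60" --pt "0 0 0 0.29 -0.9 0 60"

```text
t: 21.05
ee_pos: [610.3, 285.8, 211.5]
orientation: [3.141, -0.002, -0.001]
ft_force: [-0.4, -1.4, 0.9]
width: 60.1
grasp_force: 0.0
```

```bash
cat > rod.py <<'E'
from h import *
from workcell import ctrl
o=ctrl.get_obs();print(o['ee_pos'].round(1),o['orientation'].round(3))
R={}
for n in("side","top"):
    a,d=ctrl.get_image(n); P=cloud(n,d)
    m=mask(a,(0,190,60),(5,255,255))|mask(a,(174,190,60),(180,255,255))
    for c,s,l in blobs(m,12):
        q=P[l]
        if abs(np.median(q[:,1])-326)<60 and abs(np.median(q[:,0])-550)<110:
            print(n,'red',c.round(1),s[4],np.median(q,0).round(1),'z',np.percentile(q[:,2],[5,95]).round())
            for z in range(115,190,12):
                k=q[(q[:,2]>=z)&(q[:,2]<z+12)]
                if len(k)>2: print('  z',z,k.mean(0).round(1))
    for c,s,l in blobs(mask(a,(8,120,90),(32,255,255)),60):
        q=P[l]; 
        if n=="side" and np.median(q[:,1])<200: print('orange',c.round(),s[4],np.median(q,0).round())
    b=mask(a,(100,110,60),(125,255,255))
    for c,s,l in blobs(b,8):
        q=P[l]
        if abs(np.median(q[:,1])-326)<40 and abs(np.median(q[:,0])-490)<40: print(n,'lip/blue',c.round(1),s[:4],s[4],np.median(q,0).round(1), rect(cast(n,np.argwhere(l)[:,::-1],125)))
    cv2.imwrite(f"pics/{n}r.png",a[:,:,::-1])
E
python3 rod.py
```

```text
[610.3 285.8 211.5] [ 3.141e+00 -2.000e-03 -1.000e-03]
side red [184.  260.5] 132 [608.8 328.5 146.9] z [120. 176.]
  z 115 [611.6 328.7 121.6]
  z 127 [608.9 327.5 132.7]
  z 139 [607.7 328.  145.7]
  z 151 [609.2 329.  156.5]
  z 163 [610.  327.1 170.3]
  z 175 [612.2 327.8 176.7]
orange [381. 191.] 4306 [ 469. -263.   49.]
side lip/blue [220.1 293.4] [213 287  15  12] 75 [488.8 316.7 118. ] [488.3, 324.5, 33.0, 31.9, 41.9]
```

Emit:
servo_tool --pt "0 0 0 0.015 -0.2 0 60" --pt "0 0 0 0.015 -0.2 0 60" --pt "0 0 0 0.015 -0.2 0.15 60" --pt "0 0 0 0.015 -0.2 0.35 60" --pt "0 0 0 0.015 -0.2 0.48 60" --pt "0 0 0 0.015 -0.2 0.51 60" --pt "0 0 0 0.015 -0.2 0.51 60"

```text
t: 22.02
ee_pos: [613.5, 327.0, 110.1]
orientation: [3.142, -0.001, 0.0]
ft_force: [0.2, 0.5, -0.6]
width: 60.0
grasp_force: 0.0
```

```bash
python3 tips.py | head -8
python3 - <<'E'
from h import *
a,_=ctrl.get_image("side"); b,_=ctrl.get_image("top")
cv2.imwrite("pics/s4.png",np.hstack([cv2.resize(x,(400,400),interpolation=cv2.INTER_CUBIC) for x in(a[220:340,130:250],b[180:300,120:240])])[:,:,::-1])
E
```

```text
[613.9 327.5 110.8] w 60.3 f [ 0.2  1.  -0.3] 0.0
110 3 x 607.0 616.0 y [333. 334. 335. 336.]
116 30 x 600.0 627.0 y [311. 321. 333. 337.]
122 16 x 606.0 619.0 y [312. 322. 331. 335.]
128 10 x 602.0 613.0 y [317. 322. 329. 361.]
134 21 x 598.0 616.0 y [290. 322. 357. 365.]
140 22 x 599.0 618.0 y [288. 296. 362. 365.]
146 32 x 600.0 617.0 y [288. 312. 361. 365.]
```

View pics/s4.png

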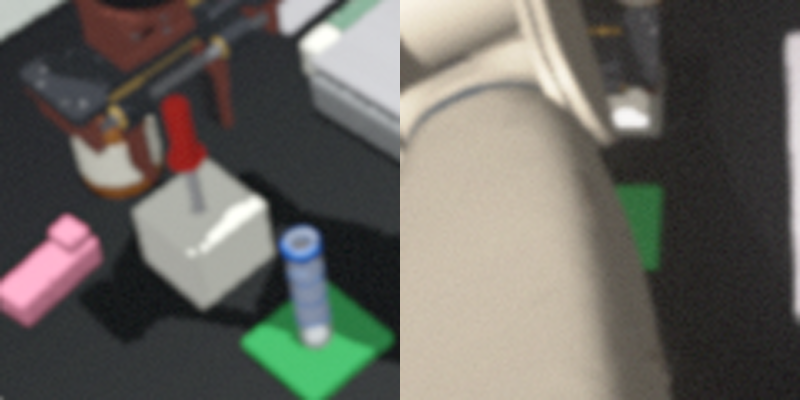

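The side crop shows the fingers straddling the handle (180,130), with their tips above the collar. Closing.

Emit:
servo_tool --pt "0 0 0 0 0 0 10" --pt "0 0 0 0 0 0 10" --pt "0 0 0 0 0 0 10" --pt "0 0 0 0 0 0 10" --pt "0 0 0 0 0 0 10" --pt "0 0 0 0 0 0 10"

```text
t: 22.92
ee_pos: [613.1, 327.3, 109.5]
orientation: [3.141, -0.0, -0.0]
ft_force: [0.4, -1.4, 0.4]
width: 17.5
grasp_force: 30.0
```

Emit:
servo_tool --pt "0 0 0 0 0 -0.1 10" --pt "0 0 0 0 0 -0.25 10" --pt "0 0 0 0 0 -0.4 10" --pt "0 0 0 0 0 -0.55 10" --pt "0 0 0 0 0 -0.7 10" --pt "0 0 0 0 0 -0.7 10" --pt "0 0 0 0 0 -0.7 10"

```text
t: 23.8
ee_pos: [612.6, 327.8, 249.1]
orientation: [3.142, -0.0, -0.001]
ft_force: [0.7, 0.5, -1.1]
width: 17.7
grasp_force: 30.0
```

Emit:
servo_tool --pt "0 0 0 -0.2 0.01 0 10" --pt "0 0 0 -0.4 0.01 0 10" --pt "0 0 0 -0.6 0.01 0 10" --pt "0 0 0 -0.62 0.01 0 10" --pt "0 0 0 -0.62 0.01 0 10" --pt "0 0 0 -0.62 0.01 0 10"

```text
t: 24.55
ee_pos: [490.0, 325.9, 249.2]
orientation: [3.141, -0.001, -0.0]
ft_force: [-0.6, -0.3, -1.1]
width: 17.4
grasp_force: 30.0
```

Run:
```python
from h import *
o=ctrl.get_obs();print(o['ee_pos'].round(1),o['ft_force'].round(1),o['width'])
a,d=ctrl.get_image("side"); b,e=ctrl.get_image("top"); np.save("s5.npy",d); np.save("s5i.npy",a)
print(proj("side",(488.3,324.5,125)),proj("side",(488.3,324.5,150)),proj("top",(488.3,324.5,125)))
cv2.imwrite("pics/s5.png",np.hstack([cv2.resize(x,(400,600),interpolation=cv2.INTER_CUBIC) for x in(a[190:340,170:270],b[180:330,130:230])])[:,:,::-1])
```

```text
[490.  325.9 249.2] [-0.6 -0.3 -1.1] 17.382301330801273
[220.07829894 292.4473503 ] [218.93080763 285.55349572] [175.22036086 244.96229023]
```

View pics/s5.png

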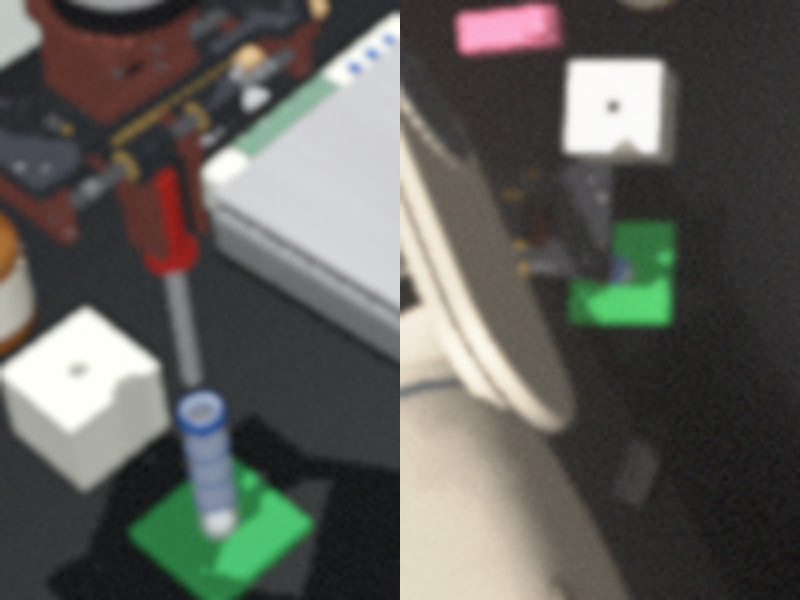

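The side view shows the rod hanging roughly vertical, its tip at pixel (218,286), just above the lip at (220.5,292). I'll check the remaining lateral offset using the empty hole and the lip.

Run:
```python
from h import *
a,_=ctrl.get_image("side"); b,_=ctrl.get_image("top")
def dark(im,u,v,r):
    g=cv2.cvtColor(im,cv2.COLOR_RGB2GRAY)[v-r:v+r+1,u-r:u+r+1].astype(float); w=np.clip(np.median(g)-12-g,0,None); y,x=np.mgrid[-r:r+1,-r:r+1]; return (u+(w*x).sum()/w.sum(),v+(w*y).sum()/w.sum())
hs=dark(a,189,282,4); ht=dark(b,183,206,4)
print('hole side',np.round(hs,1),cast("side",hs,60).round(1),'top',np.round(ht,1),cast("top",ht,60).round(1))
m=mask(a,(100,110,60),(125,255,255))
for c,s,l in blobs(m,8):
    if 205<c[0]<235 and 280<c[1]<310:
        cn=cv2.findContours(l.astype(np.uint8),cv2.RETR_EXTERNAL,cv2.CHAIN_APPROX_NONE)[0][0]
        print('lip',s,rect(cast("side",np.argwhere(l)[:,::-1],123)),cv2.minAreaRect(cn))
        print(cast("side",(s[0]+s[2]/2-.5,s[1]+(s[3]-3)/2),125).round(1))
for n,i in(("side",a),("top",np.load("top0im.npy"))):
    for c,s,l in blobs(mask(i,(50,100,60),(80,255,255)),150): 
        if 150<c[0]<250: print(n,'foot',rect(cast(n,np.argwhere(l)[:,::-1],12)))
# rod steel edges in side rows
for v in range(262,286,4):
    print(v,cv2.cvtColor(a,cv2.COLOR_RGB2GRAY)[v,206:228].tolist())
```

```text
hole side [189. 282.] [[615.  325.1  60. ]] top [182.8 206.2] [[614.7 325.3  60. ]]
lip [214 292  13   7  35] [482.5, 329.4, 28.1, 15.3, 53.9] ((220.3513641357422, 295.6081237792969), (5.260767459869385, 12.329923629760742), 80.53767395019531)
[[485.1 327.6 125. ]]
side foot [487.1, 325.3, 86.9, 87.6, 89.8]
top foot [490.1, 324.0, 85.9, 87.9, 0.6]
262 [53, 50, 51, 51, 57, 80, 112, 131, 135, 125, 103, 72, 55, 51, 50, 54, 52, 51, 55, 52, 54, 51]
266 [51, 53, 53, 50, 54, 66, 95, 121, 132, 131, 118, 93, 67, 51, 51, 55, 54, 51, 52, 49, 53, 54]
270 [52, 51, 53, 51, 51, 56, 72, 105, 126, 133, 128, 108, 80, 59, 54, 50, 52, 54, 54, 54, 53, 55]
274 [52, 51, 51, 52, 51, 54, 57, 77, 108, 127, 132, 122, 100, 74, 55, 53, 54, 54, 53, 54, 54, 54]
278 [181, 129, 83, 55, 49, 52, 53, 62, 89, 115, 130, 129, 115, 93, 66, 55, 55, 55, 56, 55, 54, 54]
282 [243, 229, 205, 162, 103, 58, 51, 56, 68, 97, 120, 129, 125, 107, 80, 63, 56, 55, 51, 55, 53, 55]
```

Emit:
servo_tool --pt "0 0 0 -0.017 0 0 10" --pt "0 0 0 -0.017 0 0.05 10" --pt "0 0 0 -0.017 0 0.1 10" --pt "0 0 0 -0.017 0 0.14 10" --pt "0 0 0 -0.017 0 0.17 10" --pt "0 0 0 -0.017 0 0.2 10" --pt "0 0 0 -0.017 0 0.2 10"

```text
t: 25.62
ee_pos: [485.5, 325.7, 209.1]
orientation: [3.141, -0.0, -0.001]
ft_force: [0.6, -0.2, -0.4]
width: 17.5
grasp_force: 30.0
```

Run:
```python
from h import *
o=ctrl.get_obs();print(o['ee_pos'].round(1),o['ft_force'].round(1),o['moment'].round(2),o['width'])
a,_=ctrl.get_image("side")
cv2.imwrite("pics/s6.png",cv2.resize(a[220:330,180:260],(580,600)[::1],interpolation=cv2.INTER_CUBIC)[:,:,::-1])
```

```text
[485.5 325.7 209.1] [ 0.6 -0.2 -0.4] [-0.02  0.01 -0.02] 17.52895569696888
```

View pics/s6.png

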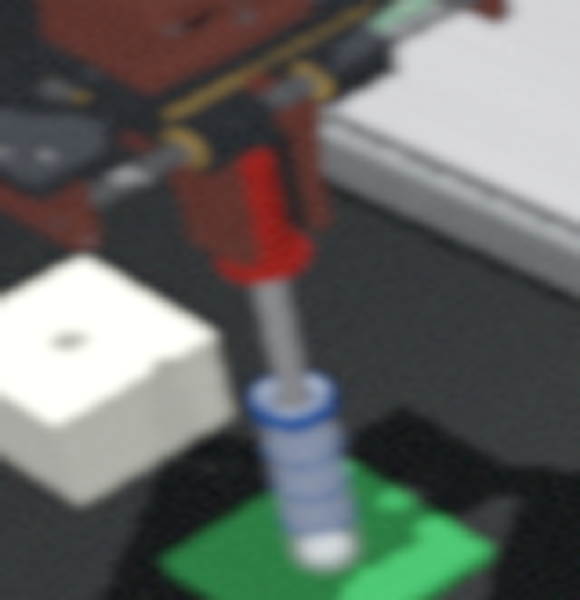

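The rod is inside the blue lip, centred at (290,395) in the crop, with no contact force. Pushing on down.

Emit:
servo_tool --pt "0 0 0 0 0 0.06 10" --pt "0 0 0 0 0 0.12 10" --pt "0 0 0 0 0 0.19 10" --pt "0 0 0 0 0 0.26 10" --pt "0 0 0 0 0 0.33 10" --pt "0 0 0 0 0 0.39 10" --pt "0 0 0 0 0 0.42 10" --pt "0 0 0 0 0 0.42 10"

```text
t: 26.68
ee_pos: [485.6, 325.7, 125.2]
orientation: [3.141, -0.0, -0.001]
ft_force: [-0.4, -0.4, -0.4]
width: 17.5
grasp_force: 30.0
```

Emit:
servo_tool --pt "0 0 0 0 0 0.01 10" --pt "0 0 0 0 0 0.02 10" --pt "0 0 0 0 0 0.025 10" --pt "0 0 0 0 0 0.03 10" --pt "0 0 0 0 0 0.03 10"

```text
t: 27.3
ee_pos: [485.7, 325.8, 119.6]
orientation: [3.142, -0.0, -0.0]
ft_force: [0.3, 0.7, -1.0]
width: 17.6
grasp_force: 30.0
```

Expected seat is around 119–120, and there's no contact yet. A little further.

Emit:
servo_tool --pt "0 0 0 0 0 0.005 10" --pt "0 0 0 0 0 0.01 10" --pt "0 0 0 0 0 0.01 10" --pt "0 0 0 0 0 0.01 10"

```text
t: 27.8
ee_pos: [485.9, 325.9, 119.4]
orientation: [-3.141, 0.0, -0.001]
ft_force: [-4.3, -4.3, 15.1]
width: 17.8
grasp_force: 30.0
```

Contact at 15 N at the expected height, so the collar is on the rim. Releasing and retreating.

Emit:
servo_tool --pt "0 0 0 0 0 -0.01 10" --pt "0 0 0 0 0 -0.01 50" --pt "0 0 0 0 0 -0.01 50" --pt "0 0 0 0 0 -0.01 50" --pt "0 0 0 0 0 -0.01 50" --pt "0 0 0 0 0 -0.2 50" --pt "0 0 0 0 0 -0.45 50" --pt "0 0 0 0 0 -0.7 50" --pt "0 0 0 0 0 -0.7 50"

```text
t: 28.92
ee_pos: [487.9, 327.2, 262.0]
orientation: [-3.137, 0.0, -0.011]
ft_force: [-0.5, -0.6, 0.5]
width: 50.1
grasp_force: 0.0
```

Emit:
servo_tool --pt "0 0 0 0 0.25 0 50" --pt "0 0 0 0 0.5 0 50" --pt "0 0 0 0 0.75 0 50" --pt "0 0 0 0 0.8 -0.1 50" --pt "0 0 0 0 0.8 -0.1 50" --pt "0 0 0 0 0.8 -0.1 50"

```text
t: 29.68
ee_pos: [485.3, 166.2, 276.5]
orientation: [3.141, 0.0, -0.002]
ft_force: [-0.6, -1.1, 0.0]
width: 49.6
grasp_force: 0.0
```

Run:
```python
from h import *
o=ctrl.get_obs();print(o['t'],o['ee_pos'].round(1),o['ft_force'].round(1),o['width'])
a,d=ctrl.get_image("side");P=cloud("side",d)
m=mask(a,(0,190,60),(5,255,255))|mask(a,(174,190,60),(180,255,255))
for c,s,l in blobs(m,12):
    q=P[l]
    if abs(np.median(q[:,1])-326)<60: print('red',c.round(1),s[4],np.median(q,0).round(1),'z',np.percentile(q[:,2],[2,50,98]).round())
cv2.imwrite("pics/s7.png",cv2.resize(a[130:350,140:450],(800,568),interpolation=cv2.INTER_CUBIC)[:,:,::-1])
```

```text
29.675 [485.3 166.2 276.5] [-0.6 -1.1  0. ] 49.58616093672453
red [218.7 285.6] 157 [482.4 329.2 156.4] z [129. 156. 187.]
```

View pics/s7.png

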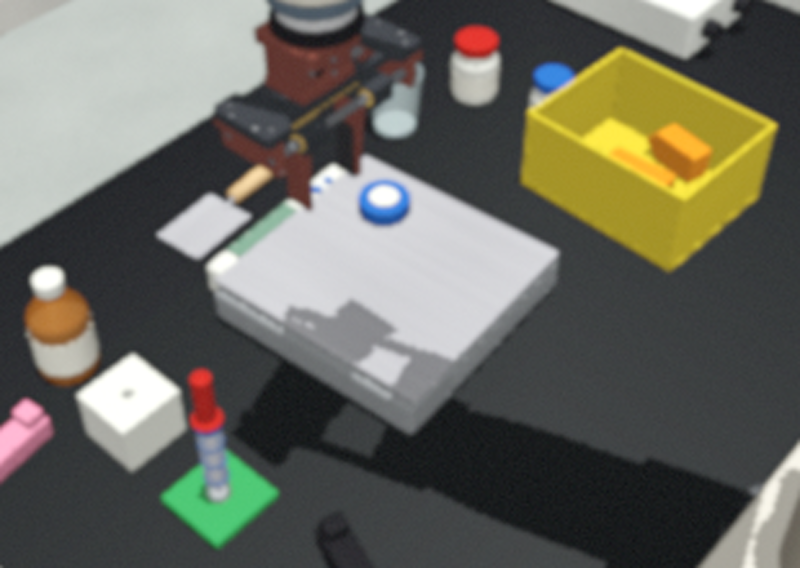

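The pan holds only the blue disc at (385,200). The offcuts are in the bin around (670,155), and the rod's collar is on the tube lip at (207,420), with its top at about 185 mm as expected. Handing in.

```bash
python3 -c "
from workcell import ctrl
print(ctrl.close_job())"
```

```text
the job is handed in; nothing more can be done
None
```

The job is handed in at about 30 s: the three offcuts were released into the yellow bin, the rod is in the soak tube with its collar on the rim, and the blue disc was left on the pan; only some of the offcuts showed in the last picture of the bin, so I did not count all three there.

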